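# Open the touch-latch paint cupboard

### The job

Two small handleless touch-latch cupboards stand on the hobby desk. On the one with the bare flat top, press the plain door near its free edge, its left as you face it, in with a fingertip so that its catch lets go, and take the finger away so that the door springs ajar by itself; then push the door from behind with a finger until it stands wide open, about square to the cupboard, and leave it there. Keep the rimmed-top cupboard shut and do not shift, tip or pick up any of the loose things on the desk.

Things in the scene. Friction and masses are not known exactly. Their poses are not given: they have to be found in the camera images.
- plain_cupboard: Plywood cupboard with a bare flat top and plain door, left or right on the desk, fixed. 150 deep (x), 180 wide (y), 165 mm tall. Origin: centre of its underside; x from front to back, y to the left when facing its front, z up. Carcase front at x = -75 mm; shut door's back at -85, front at -97 (12 mm thick). Door hinged at the -y side, free edge and catch at the +y side; no handle.
- framed_cupboard: Cupboard of the same size and axes, with an 18 mm raised rim round its top (a tray holding odd bits); its door bears a raised 25 mm border, 6 mm proud, and is hinged at its +y side. It has the same catch and must stay shut.
- plain_door (a joint): Plain door's angle, rad: 0 shut and latched; negative pressed in (stop -0.045, 8 mm at the free edge); positive open (stop 1.6). 3 to 5 N near the free edge presses it in; by -0.04 the catch lets go, and once the finger backs off a spring drives it to about 0.38 (free edge 67 mm out) in a second or so. Beyond that it swings freely, damped (1 to 3 N), and stays where left, not latching again.
- framed_door (a joint): Framed door's angle, rad: 0 shut and latched, positive open. Leave shut.
- plain_door_edge (a point): Top corner of the plain door's free edge, on its front face, 165 mm above the desk; moves with the door. The door reaches from 22 mm above the desk up to here, flush with the cupboard's top.
- plain_door_hinge (a point): Top of the plain door's upright hinge axis, in the plane of the door's back, 165 mm above the desk and 180 mm from the free edge.
- slab_base: flat black rectangular model base 75 x 50 x 5 mm, lying in front of a cupboard; leave alone.
- disc_base: flat black round model base, 50 mm across, 5 mm thick, lying in front of a cupboard; leave alone.
- torso_part: loose grey plastic model part, about 40 x 20 x 10 mm; leave alone.
- paint_pot: white pot with black cap, 32 mm across, 45 mm tall, standing between the cupboards; leave alone.
- figure: small grey figure on a round foot, 32 mm across, 49 mm tall, standing between the cupboards; leave alone.
- glue_bottle: small white bottle, 36 mm across, 75 mm tall; leave alone.
- water_cup: white cup, 66 mm across, 70 mm tall; leave alone.
- brush: flat paint brush, 150 mm long, lying on the desk; leave alone.

How it is judged:
By the outcome, as a careful person would: the job done as asked, in the order asked, and still so for the second after the job is handed in, with the robot touching nothing.
It also fails if it takes over 45 s, if anything falls off the work surface, if the arm or the gripper's body presses on something with over 40 N, if the wrist force passes 120 N, or if a joint passes its speed limit or range.

### The arm

A 6-joint arm with a two-finger parallel gripper is mounted at the origin on the work surface. World frame = base frame: x ahead of the robot, y to its left, z up, the work surface at z = 0. Lengths are in m, angles in degrees, forces in N, time in s.
With the tool pointing down it reaches from about 0.275 to 0.725 m from the base axis. Payload 15.9 kg.
Tool frame: the origin (TCP) lies midway between the tips of the shut fingers; the grasp point (between the pads) lies 19 mm behind it; z points along the fingers, y is the direction in which the jaws open and shut (so a half turn about z gives the same grasp; the last joint's range is limited). The gripper opens to 85 mm and grips with 20 to 120 N. Pads are 22 mm wide; open, the fingers measure 114 mm over their backs; the gripper's body (76 mm by 85 mm) begins 54 mm behind the grasp point. The pads swing forward as they close: fully open they stand 13 mm farther back than shut.
Start: joints at [-76.031, 12.198, -1.971, 75.831, 0, 90], TCP at [0.121, -0.485, 0.231] pointing down, gripper open.
Joint ranges: [-170.91, 170.91], [-42.67, 98.43], [-65.05, 77.54], [-120.47, 116.71], [-90, 82.35], [-180, 180]. Speed limits (degrees/s): [108.29, 108.29, 136.94, 147.25, 180, 180].

### API

Orientations are given as a 3x3 rotation matrix whose columns are the frame's x, y, z axes.
In Python, from cell import sensors, capture, env, search_frame, regions_of gives the robot as it stands.
- The arm moves only by the tool send_rows, never from a script. Its arguments are lists of equal length, an entry for each row: "dp": the shift along the world's x, y, z in m, a list of three; "twist": the turn, a rotation vector about the world's x, y, z in rad, a list of three; "fingers": the closure, from 0 (fully open) to 1 (shut). A call has 1 to 10 rows; each row is the pose to reach, as a shift and turn from the pose commanded when the call began; what a row does not reach only later rows make up. A row lasts 1/10 s, in which the tool goes at most 50 mm and 8.59 degrees, less where a joint would pass 70% of its speed; a pose out of reach is approached as far as the arm can. A call with a gripper value outside its range is refused whole. The fingers move at their own pace and stop on an object; "grip_force" is the grip in N (left out, the last holds). Time passes only in rows, so rows that repeat a pose let the fingers close. It gives the time, the measured TCP pose, the force and the opening at its end, in the units of the state.
- sensors.observe(): the state, without advancing time (a new reading comes with each control period).
- capture(name): name is "side" or "top" or "wrist"; returns a dict with "pixels" (400x640x3 uint8, red, green, blue), "K" (3x3 intrinsics, pixels), "origin" and "rotation" of the camera in the world; the wrist camera has in their place "hand_eye" (4x4, takes a point from camera to tool coordinates, whose origin is the TCP and whose axes are the flange's). Camera axes: x right, y down, z forward; pixel columns grow to the right and rows downward; lengths in m; the calibration is good to about 2 mm. A picture is of the moment at which its call begins: read the wrist's pose just before it. There is no depth.
- env.job_done(): hands the job in, once; it reports no verdict.
Trained networks look in the newest picture that a camera, given by its name, has taken for a name from the list of things; names that differ only in an ending like _2 or _b are one class to them, and where a whole thing is asked for, a point or a joint stands for the part that bears it (a point fixed in the world has none). Each returns a list of dicts, best first, with "score" (0 to 1); they miss things now and then, are a little off and sometimes report something else, mostly with a low value. They report only what shows in the picture. A call takes as long as a camera call.
- search_frame(camera, query): "position" ([x, y, z] in m, in world coordinates, good to about 4 mm: the middle of the surface that is visible of it).
- regions_of(camera, query): "region" (400x640 bool, what is visible of it).
The state is a dict: "time_s": time; "joint_pos": joint angles; "qvel": joint speeds; "tau": joint torques, N m; "tcp_pos": TCP position; "eef_rot": TCP orientation; "wrist_force": force on the tool from outside, world axes, zero at the start; "torque": the same for the moment, N m; "grip_width": finger opening in m.
Only numpy, scipy, OpenCV 4.12 (cv2) and the standard library are available. Lean on these libraries where they do the work, as an engineer would, in place of code of your own. Each camera call takes 0.05 s, during which the arm holds its last target. There are 200 camera calls.

## Working session

There is one attempt and no reset: what is moved stays moved. The work goes in short steps, Python scripts to look and compute and a tool call to move; the robot and the scene stay as the last step left them, time stands still between calls to the robot, and variables do not carry over. Pictures are saved under pics/ and viewed, about 8 in all and at most 12, crops included, and the job is handed in when it is done.

Besides the shell and the picture viewer there is one more tool, called after "Call:" by a JSON object that holds its "api" and its "payload". send_rows: Moves the arm, as the interface text tells. Its arguments: {"type":"object","properties":{"dp":{"type":"array"},"twist":{"type":"array"},"fingers":{"type":"array"},"grip_force":{"type":"number"}},"required":["dp","twist","fingers"]}

```bash
mkdir -p pics
python3 - <<'E'
from cell import *
import cv2,numpy as np
s=sensors.observe(); print(s['time_s'],s['tcp_pos'],s['eef_rot'],s['grip_width'])
for c in('top','side'):
    d=capture(c); cv2.imwrite(f'pics/{c}0.png',d['pixels'][:,:,::-1]); print(c,d['K'],d['origin'],d['rotation'])
    for q in 'plain_cupboard framed_cupboard plain_door_edge plain_door_hinge plain_door slab_base disc_base torso_part paint_pot figure glue_bottle water_cup brush'.split():
        try: print(q,[(np.round(r['position'],3).tolist(),round(r['score'],2)) for r in search_frame(c,q)][:3])
        except Exception as e: print(q,e)
E
```

```text
0.0 [ 0.12060597 -0.48487192  0.23081701] [[ 9.70440576e-01  2.41340078e-01 -2.34387584e-04]
 [ 2.41340188e-01 -9.70439949e-01  1.10408499e-03]
 [ 3.90008819e-05 -1.12801602e-03 -9.99999363e-01]] 0.08551875707245317
top [[492.12002286   0.         318.92703722]
 [  0.         492.12002286 199.80928427]
 [  0.           0.           1.        ]] [ 0.25140614 -0.05359795  1.75804025] [[ 0.01159724 -0.98494262  0.17249215]
 [-0.99977189 -0.00832749  0.01966753]
 [-0.01793496 -0.17268089 -0.98481452]]
plain_cupboard [([0.648, -0.193, 0.169], 0.79)]
framed_cupboard [([0.654, 0.196, 0.161], 0.83), ([0.417, -0.073, 0.005], 0.36)]
plain_door_edge [([0.578, -0.188, 0.132], 0.59)]
plain_door_hinge [([0.576, -0.19, 0.128], 0.9)]
plain_door [([0.579, -0.195, 0.132], 0.56)]
slab_base [([0.416, 0.163, 0.002], 0.62)]
disc_base []
torso_part [([0.42, -0.074, 0.008], 0.54)]
paint_pot [([0.502, -0.003, 0.047], 0.52)]
figure [([0.602, -0.011, 0.002], 0.49)]
glue_bottle [([0.439, 0.419, 0.051], 0.56)]
water_cup [([0.436, -0.525, 0.035], 0.57), ([0.646, -0.194, 0.166], 0.42)]
brush [([0.48, -0.38, 0.016]
[... 296 characters left out ...]

plain_cupboard [([0.655, -0.224, 0.167], 0.77)]
framed_cupboard [([0.664, 0.144, 0.165], 0.93)]
plain_door_edge [([0.579, -0.21, 0.164], 0.95)]
plain_door_hinge [([0.574, -0.216, 0.169], 0.61)]
plain_door [([0.575, -0.216, 0.16], 0.94), ([0.487, -0.386, 0.018], 0.61)]
slab_base [([0.424, -0.072, 0.005], 0.74), ([0.408, 0.153, 0.005], 0.56)]
disc_base [([0.474, -0.21, 0.005], 0.48)]
torso_part [([0.576, -0.21, 0.163], 0.75)]
paint_pot [([0.501, -0.014, 0.044], 0.56)]
figure [([0.602, -0.021, 0.026], 0.55)]
glue_bottle [([0.428, -0.498, 0.045], 0.67), ([0.575, -0.215, 0.16], 0.62), ([0.442, 0.418, 0.042], 0.56)]
water_cup [([0.426, -0.498, 0.043], 0.64)]
brush [([0.486, -0.386, 0.014], 0.56)]
```

View pics/top0.png

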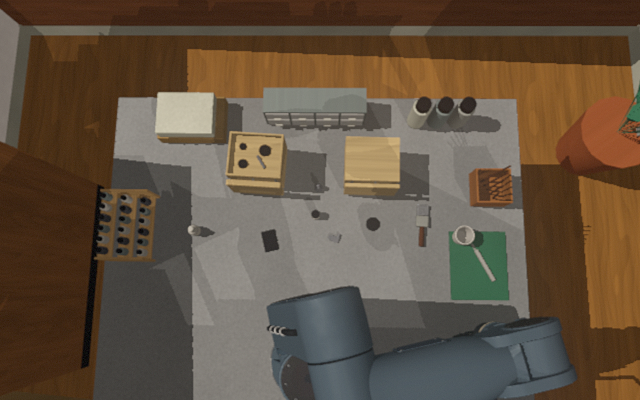

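View pics/side0.png

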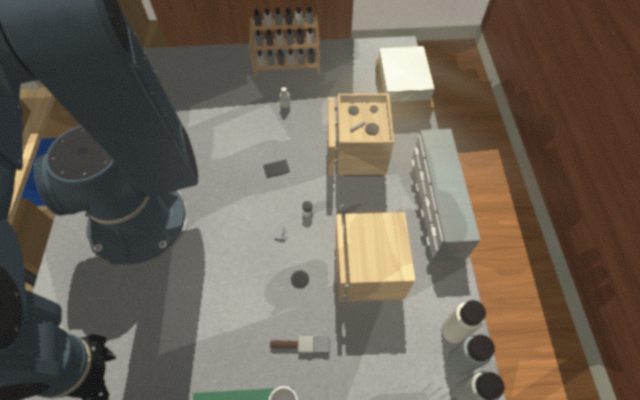

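Run:
```python
import cv2,numpy as np
a=cv2.imread('pics/top0.png')[120:245,290:420]; b=cv2.imread('pics/side0.png')[195:310,265:425]
a=cv2.resize(a,None,fx=3,fy=3,interpolation=cv2.INTER_CUBIC); b=cv2.resize(b,None,fx=2.5,fy=2.5,interpolation=cv2.INTER_CUBIC)
m=np.zeros((400,800,3),np.uint8); m[:a.shape[0],:a.shape[1]]=a; m[:b.shape[0],400:400+b.shape[1]]=b
cv2.imwrite('pics/crop.png',m)
```

```text
(no output)
```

View pics/crop.png

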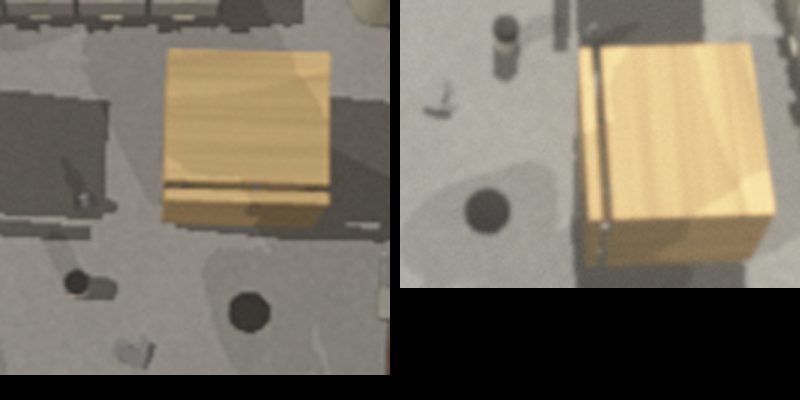

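```bash
cat > fit.py <<'E'
from cell import *
import numpy as np
from scipy.optimize import least_squares
T=np.array([[164,182],[166,49],[330,53],[330,184]])/3+[290,120]
S=(np.array([[603,45],[750,43],[774,214],[609,218],[579,46],[586,219]])-[400,0])/2.5+[265,195]
L=np.array([[-75,90],[75,90],[75,-90],[-75,-90],[-97,90],[-97,-90]])/1e3
def proj(d,P):
    c=(P-d['origin'])@d['rotation']; p=c@d['K'].T; return p[:,:2]/p[:,2:]
def W(p,L,z=.165):
    c,s=np.cos(p[2]),np.sin(p[2]); return np.c_[L@np.array([[c,s],[-s,c]])+p[:2],np.full(len(L),z)]
if __name__=='__main__':
    dt,ds=capture('top'),capture('side')
    f=lambda n:lambda p:np.r_[(proj(dt,W(p,L[:4]))-T).ravel() if n!=1 else [],(proj(ds,W(p,L))-S).ravel() if n!=0 else []]
    for n in(0,1,2):
        r=least_squares(f(n),[.65,-.2,0]); print(n,r.x[:2],np.degrees(r.x[2]),np.abs(r.fun).max())
    p=r.x; print('hinge',W(p,np.array([[-.085,-.09]])),'edge',W(p,np.array([[-.097,.09]])))
E
python3 fit.py
```

```text
0 [ 0.67041966 -0.19844329] -0.7450748505879561 0.4925460841799918
1 [ 0.67054921 -0.19598974] -2.2435273918317855 0.6066061693601341
2 [ 0.67046129 -0.19657109] -1.9169973247733394 1.3684855665876512
hinge [[ 0.58249821 -0.28367733  0.165     ]] edge [[ 0.57652623 -0.10337665  0.165     ]]
```

Call:
{"api": "send_rows", "payload": {"dp": [[0.04,0.035,0],[0.08,0.07,0],[0.12,0.105,0],[0.16,0.14,0],[0.195,0.18,0],[0.235,0.22,0],[0.27,0.255,0],[0.31,0.29,0],[0.345,0.325,0],[0.379,0.36,0]], "twist": [[0,0,-0.024],[0,0,-0.048],[0,0,-0.073],[0,0,-0.098],[0,0,-0.122],[0,0,-0.146],[0,0,-0.17],[0,0,-0.195],[0,0,-0.22],[0,0,-0.244]], "fingers": [1,1,1,1,1,1,1,1,1,1]}}

```text
time_s: 2.5
tcp_pos: [0.4847, -0.1398, 0.2315]
eef_rot: [[1.0, -0.001, 0.0], [-0.001, -1.0, -0.0], [0.0, 0.0, -1.0]]
wrist_force: [0.9, -1.0, 1.0]
grip_width: 0.0001
```

Call:
{"api": "send_rows", "payload": {"dp": [[0,0,0],[0,0,0],[0,0,0]], "twist": [[0,0,0],[0,0,0],[0,0,0]], "fingers": [1,1,1]}}

```text
time_s: 2.8
tcp_pos: [0.4829, -0.1422, 0.2313]
eef_rot: [[1.0, -0.001, -0.0], [-0.001, -1.0, -0.0], [-0.0, 0.0, -1.0]]
wrist_force: [0.1, 0.2, 0.2]
grip_width: -0.0
```

Call:
{"api": "send_rows", "payload": {"dp": [[0.01,0.01,-0.04],[0.018,0.018,-0.08],[0.018,0.018,-0.116],[0.03,0.018,-0.116],[0.045,0.018,-0.116],[0.06,0.018,-0.116],[0.067,0.018,-0.116],[0.067,0.018,-0.116],[0.067,0.018,-0.116]], "twist": [[0,0,0],[0,0,0],[0,0,0],[0,0,0],[0,0,0],[0,0,0],[0,0,0],[0,0,0],[0,0,0]], "fingers": [1,1,1,1,1,1,1,1,1]}}

```text
time_s: 3.7
tcp_pos: [0.5497, -0.1242, 0.1154]
eef_rot: [[1.0, -0.001, -0.0], [-0.001, -1.0, -0.0], [-0.0, 0.0, -1.0]]
wrist_force: [-0.8, -0.1, 0.1]
grip_width: -0.0
```

Call:
{"api": "send_rows", "payload": {"dp": [[0.003,0,0],[0.006,0,0],[0.009,0,0],[0.012,0,0],[0.015,0,0],[0.015,0,0]], "twist": [[0,0,0],[0,0,0],[0,0,0],[0,0,0],[0,0,0],[0,0,0]], "fingers": [1,1,1,1,1,1]}}

```text
time_s: 4.3
tcp_pos: [0.5656, -0.1236, 0.1152]
eef_rot: [[1.0, -0.0, -0.0], [-0.0, -1.0, -0.0], [-0.0, 0.0, -1.0]]
wrist_force: [-1.4, 0.2, 0.2]
grip_width: 0.0001
```

Possibly touching now; step in further, watching the force.

Call:
{"api": "send_rows", "payload": {"dp": [[0.002,0,0],[0.004,0,0],[0.004,0,0]], "twist": [[0,0,0],[0,0,0],[0,0,0]], "fingers": [1,1,1]}}

```text
time_s: 4.6
tcp_pos: [0.5689, -0.1235, 0.1151]
eef_rot: [[1.0, -0.0, -0.001], [-0.0, -1.0, 0.0], [-0.001, -0.0, -1.0]]
wrist_force: [-7.3, -0.1, 1.5]
grip_width: -0.0002
```

Call:
{"api": "send_rows", "payload": {"dp": [[0.002,0,0],[0.003,0,0],[0.003,0,0]], "twist": [[0,0,0],[0,0,0],[0,0,0]], "fingers": [1,1,1]}}

```text
time_s: 4.9
tcp_pos: [0.5695, -0.1235, 0.1147]
eef_rot: [[1.0, -0.001, -0.006], [-0.001, -1.0, 0.0], [-0.006, -0.0, -1.0]]
wrist_force: [-24.9, 0.9, 10.7]
grip_width: 0.0001
```

Call:
{"api": "send_rows", "payload": {"dp": [[-0.03,0,0],[-0.07,0,0.01],[-0.11,0,0.03],[-0.13,0,0.07],[-0.13,0,0.11],[-0.13,0,0.11],[-0.13,0,0.11],[-0.13,0,0.11],[-0.13,0,0.11],[-0.13,0,0.11]], "twist": [[0,0,0],[0,0,0],[0,0,0],[0,0,0],[0,0,0],[0,0,0],[0,0,0],[0,0,0],[0,0,0],[0,0,0]], "fingers": [1,1,1,1,1,1,1,1,1,1]}}

```text
time_s: 5.9
tcp_pos: [0.4421, -0.1235, 0.2245]
eef_rot: [[1.0, -0.0, -0.001], [-0.0, -1.0, 0.0], [-0.001, -0.0, -1.0]]
wrist_force: [0.7, -0.3, 0.1]
grip_width: 0.0001
```

Run:
```python
from cell import *
import cv2,numpy as np
s=sensors.observe(); print(s['time_s'],s['tcp_pos'],s['wrist_force'])
a=capture('top')['pixels'][100:260,220:430]; b=capture('side')['pixels'][80:320,220:430]
a=cv2.resize(a,None,fx=1.9,fy=1.9); b=cv2.resize(b,None,fx=1.9,fy=1.9)
m=np.zeros((460,800,3),np.uint8); m[:a.shape[0],:a.shape[1]]=a; m[:b.shape[0],400:400+b.shape[1]]=b[:460]
cv2.imwrite('pics/ajar.png',m[:,:,::-1])
```

```text
5.9 [ 0.44214649 -0.12345254  0.22446606] [ 0.70832085 -0.31847362  0.09961917]
```

View pics/ajar.png

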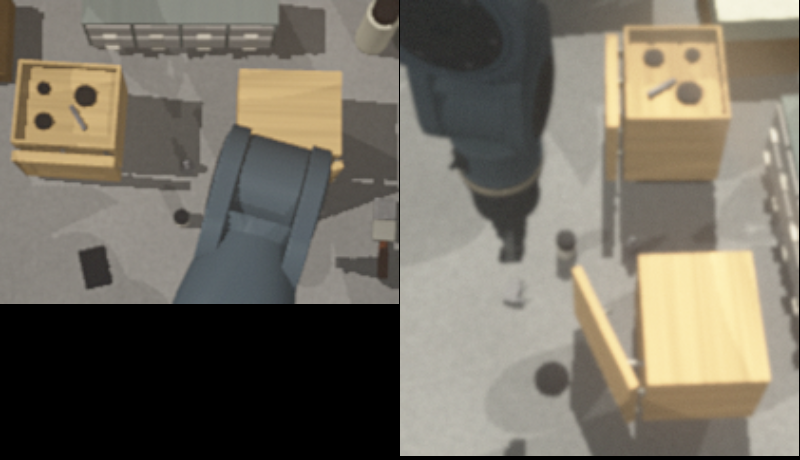

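Call:
{"api": "send_rows", "payload": {"dp": [[0.04,-0.004,0],[0.08,-0.008,0],[0.124,-0.0115,0],[0.124,-0.0115,0],[0.124,-0.0115,0],[0.124,-0.0115,-0.03],[0.124,-0.0115,-0.07],[0.124,-0.0115,-0.108],[0.124,-0.0115,-0.108],[0.124,-0.0115,-0.108]], "twist": [[0,0,0],[0,0,0],[0,0,0],[0,0,0],[0,0,0],[0,0,0],[0,0,0],[0,0,0],[0,0,0],[0,0,0]], "fingers": [1,1,1,1,1,1,1,1,1,1]}}

```text
time_s: 7.0
tcp_pos: [0.5658, -0.1351, 0.1187]
eef_rot: [[1.0, -0.0, -0.0], [-0.0, -1.0, 0.0], [-0.0, -0.0, -1.0]]
wrist_force: [0.2, 0.0, 0.7]
grip_width: 0.0
```

Run:
```python
from cell import *
import cv2,numpy as np
s=sensors.observe(); print(s['time_s'],s['tcp_pos'],s['wrist_force'])
b=capture('side')['pixels'][120:320,220:430]
cv2.imwrite('pics/in.png',cv2.resize(b,None,fx=2.5,fy=2.5)[:,:,::-1])
```

```text
7.0 [ 0.56581478 -0.13507764  0.11865853] [0.24204048 0.01464095 0.65452806]
```

View pics/in.png

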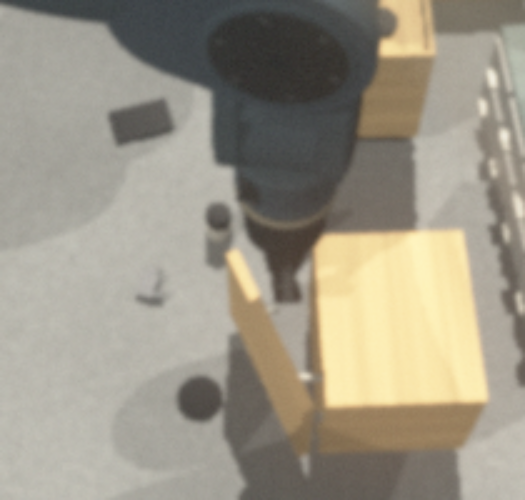

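Call:
{"api": "send_rows", "payload": {"dp": [[-0.01,-0.004,0],[-0.019,-0.008,0],[-0.03,-0.012,0],[-0.041,-0.016,0],[-0.051,-0.02,0],[-0.063,-0.027,0],[-0.074,-0.035,0],[-0.081,-0.042,0],[-0.088,-0.049,0],[-0.095,-0.0555,0]], "twist": [[0,0,0],[0,0,0],[0,0,0],[0,0,0],[0,0,0],[0,0,0],[0,0,0],[0,0,0],[0,0,0],[0,0,0]], "fingers": [1,1,1,1,1,1,1,1,1,1]}}

```text
time_s: 8.05
tcp_pos: [0.4708, -0.1912, 0.1172]
eef_rot: [[1.0, -0.0, -0.0], [-0.0, -1.0, 0.0], [-0.0, -0.0, -1.0]]
wrist_force: [1.9, 0.5, 0.7]
grip_width: 0.0004
```

Call:
{"api": "send_rows", "payload": {"dp": [[-0.006,-0.008,0],[-0.011,-0.016,0],[-0.017,-0.025,0],[-0.021,-0.034,0],[-0.025,-0.043,0],[-0.028,-0.0525,0],[-0.03,-0.058,0],[-0.031,-0.062,0],[-0.032,-0.065,0],[-0.032,-0.065,0]], "twist": [[0,0,0],[0,0,0],[0,0,0],[0,0,0],[0,0,0],[0,0,0],[0,0,0],[0,0,0],[0,0,0],[0,0,0]], "fingers": [1,1,1,1,1,1,1,1,1,1]}}

```text
time_s: 9.05
tcp_pos: [0.4395, -0.2546, 0.1173]
eef_rot: [[1.0, 0.0, 0.0], [0.0, -1.0, 0.003], [0.0, -0.003, -1.0]]
wrist_force: [0.9, 10.8, 5.6]
grip_width: -0.0003
```

Run:
```python
from cell import *
import cv2,numpy as np
s=sensors.observe(); print(s['time_s'],s['tcp_pos'],s['wrist_force'])
b=capture('side')['pixels'][120:320,180:430]
cv2.imwrite('pics/push.png',cv2.resize(b,None,fx=3,fy=3)[:,:,::-1])
```

```text
9.05 [ 0.43948138 -0.25459176  0.11728708] [ 0.87262851 10.75714112  5.55684986]
```

View pics/push.png

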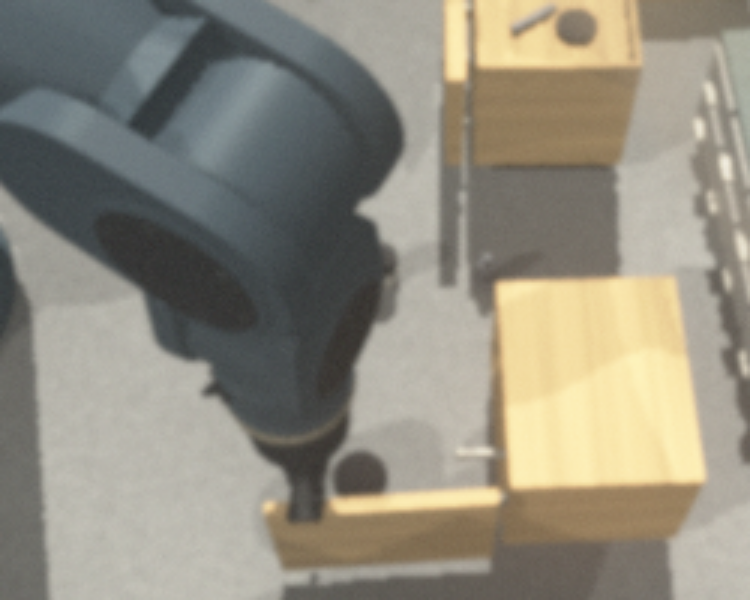

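Call:
{"api": "send_rows", "payload": {"dp": [[0,0.02,0],[0,0.05,0],[0,0.07,0.02],[0,0.09,0.06],[0,0.11,0.1],[-0.03,0.15,0.12],[-0.06,0.2,0.12],[-0.09,0.25,0.12],[-0.09,0.28,0.12],[-0.09,0.28,0.12]], "twist": [[0,0,0],[0,0,0],[0,0,0],[0,0,0],[0,0,0],[0,0,0],[0,0,0],[0,0,0],[0,0,0],[0,0,0]], "fingers": [1,1,1,1,1,1,1,1,1,1]}}

```text
time_s: 10.1
tcp_pos: [0.3484, 0.0115, 0.2376]
eef_rot: [[1.0, 0.023, 0.0], [0.023, -1.0, 0.014], [0.001, -0.014, -1.0]]
wrist_force: [-0.0, -0.5, 0.1]
grip_width: -0.0004
```

Run:
```python
from cell import *
import cv2,numpy as np
s=sensors.observe(); print(s['time_s'],s['tcp_pos'],s['wrist_force'])
b=capture('side')['pixels'][60:360,180:430]
cv2.imwrite('pics/end.png',cv2.resize(b,None,fx=2,fy=2)[:,:,::-1])
```

```text
10.1 [0.34835629 0.0114683  0.23764127] [-0.03316279 -0.52829398  0.1300235 ]
```

View pics/end.png

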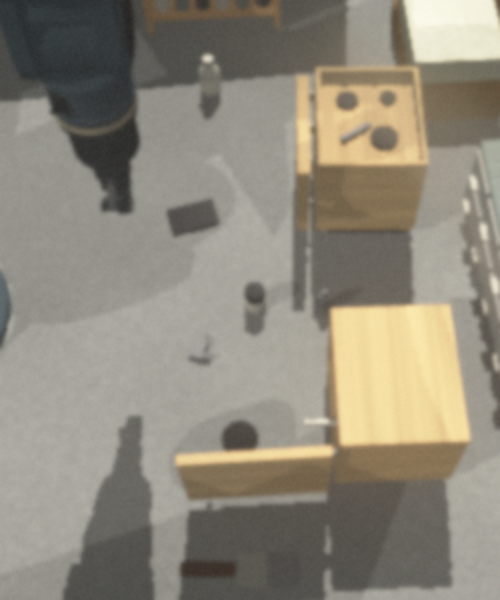

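The door stands square to the cupboard (its top runs from (178,458) to (333,450) in the crop). The framed cupboard is shut, the loose things look unmoved, and the arm is clear.

```bash
python3 -c "
from cell import *
print(env.job_done())"
```

```text
the job is handed in; nothing more can be done
None
```

The plain door is open about square to its cupboard, and I handed the job in at about 10 s of robot time. I pressed it in near its left (free) edge with the shut fingertips. When I backed off, it sprang ajar by itself. I then lowered the finger behind it, swept it open to about its stop, and moved the arm away.

- **Forces:** the wrist force I read peaked at about 25 N, when the press reached the door's inner stop. That is well above the 3 to 5 N the press needs but under the limits. It was about 11 N when the door reached its open stop.
- **Final picture:** the last side-camera picture shows the door standing square and still, with the framed cupboard shut. The pot, figure, bases, torso part and glue bottle look where they were, and the gripper is touching nothing.
- **Not checked:** I judged the final angle and the loose things by eye, not by measurement. The water cup was outside that last picture, and the brush was only partly visible. The arm passed only high above the cup and never near the brush.

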